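Present a notched slide label up over its vial

ROBOT

A 6-joint arm with a two-finger parallel gripper is mounted at the origin on the work surface; the furniture and walls round the work are solid. World frame = base frame: x ahead of the robot, y to its left, z up, the work surface at z = 0. Lengths are in m, angles in rad, forces in N, time in s.
With the tool pointing down it reaches from about 0.225 to 0.875 m from the base axis. Payload 3.4 kg.
Tool frame: the origin (TCP) lies between the finger pads, 19 mm behind the fingertips; this is the grasp point; z points along the fingers, y is the line along which they close (so a half turn about z gives the same grasp; the last joint's range is limited). The gripper opens to 85 mm and grips with 20 to 120 N. Pads are 22 mm wide; open, the fingers measure 114 mm over their backs; the gripper's body (76 mm by 85 mm) begins 54 mm behind the grasp point. The pads swing forward as they close: fully open they stand 13 mm farther back than shut.
Start: joints at [1.179, 0.276, 1.505, -0, 1.361, -0.121], TCP at [0.154, 0.554, 0.25] pointing down, gripper open.
Joint ranges: [-2.89, 2.89], [-0.75, 2.08], [0.22, 2.7], [-1.18, 4.32], [0.11, 2.71], [-2.7, 2.7]. Speed limits (rad/s): [2.57, 2.57, 3.14, 3.14, 3.14, 3.14].

INTERFACE

Orientations are given as a unit quaternion [w, x, y, z].
In Python, from rig import manip, eyes gives the robot as it stands.
- The arm moves only by the shell command python3 -m creep 'ROWS' [FORCE]. ROWS is JSON, a list of rows, each a list of 5 numbers: the opening, from 0 (shut) to 1 (fully open), then the shift along the tool's x, y, z normalised to -1 to 1, where 1 is 0.5 m, then the turn about the tool's z normalised to -1 to 1, where 1 is 360 degrees. In form: [[fingers, dx, dy, dz, spin], ...]. A call has 1 to 10 rows; each row is the pose to reach, as a shift and turn from the pose commanded when the call began, along the tool's axes at that moment, turning the shorter way round; what a row does not reach only later rows make up. A row lasts 1/10 s, in which the tool goes at most 50 mm and 8.59 degrees, less where a joint would pass 70% of its speed; a pose out of reach is approached as far as the arm can. A call with a number of a shift or a turn outside -1 to 1 is refused whole. A call with a gripper value outside its range is refused whole. The fingers move at their own pace and stop on an object; FORCE is the grip in N (left out, the last holds). Time passes only in rows, so rows that repeat a pose let the fingers close. It gives the time, the measured TCP pose, the force, the opening and the grip force at its end, in the units of the state.
- manip.get_state(): the state, without advancing time (a new reading comes with each control period).
- eyes.get_image(name): name is "scene" or "top" or "wrist"; returns a dict with "frame" (384x512x3 uint8, red, green, blue), "fx", "fy", "cx", "cy" (pixels), "k1" (the pictures are not rectified: a ray, as slopes to the right and down, at radius r is drawn at 1 + k1 r^2 times it, then the intrinsics apply), "R" (3x3) and "t" (3): a world point X has camera coordinates R X + t. Camera axes: x right, y down, z forward; pixel columns grow to the right and rows downward; lengths in m; the calibration is good to about 2 mm. A picture is of the moment at which its call begins. There is no depth.
- manip.sign_off(): hands the job in; it is judged then, once.
Trained networks look in the newest picture that a camera, given by its name, has taken for a name from the list of things; names that differ only in an ending like _2 or _b are one class to them, and where a whole thing is asked for, a point or a joint stands for the part that bears it (a point fixed in the world has none). Each returns a list of dicts, best first, with "confidence" (0 to 1); they miss things now and then, are a little off and sometimes report something else, mostly with a low value. They report only what shows in the picture. A call takes as long as a camera call.
- eyes.regions_of(camera, label): "mask" (384x512 bool, what is visible of it) and "bbox" ([left, top, right, bottom] in pixels, round what is visible of it).
- eyes.place_of(camera, label): "centre" ([column, row] in pixels: a listed point, or the origin of a listed thing).
The state is a dict: "clock": time; "qpos": joint angles; "qd": joint speeds; "effort": joint torques, N m; "position": TCP position; "ee_rot": TCP orientation; "contact_force": force on the tool from outside, world axes, zero at the start; "moment": the same for the moment, N m; "width": finger opening in m; "gripper_force": force on a finger pad.
Only numpy, scipy, OpenCV 4.12 (cv2) and the standard library are available. Lean on these libraries where they do the work, as an engineer would, in place of code of your own. Each camera call takes 0.05 s, during which the arm holds its last target. There are 200 camera calls.

TASK

For the overhead record photo, stand the small vial upright in the metal block's round bore, fully home, and let go. Then take the slide with the small corner notch from the rack by its clear part, fingers off the frosted end, and finish holding it still with its frosted label straight above the vial, about 12 cm over the cap, level end to end and label up: the label face tipped back at least 45 degrees from upright. Leave the plain slide, the marker and the lidded dish where they are.

Things in the scene. Friction and masses are not known exactly. Their poses are not given: they have to be found in the camera images.
- slide: Notched slide: glass in a grey carrier, 82 x 8 x 32 mm, 35 g, stands on its long edge in a rack slot. Origin: centre of its 82 x 8 underside. x: along it to the frosted end (frosted from x = 12 to 41 mm; the rest, to -41, is clear). y: thickness (faces at +-4 mm); +y out of the label face. z: up its height. 8 x 8 mm notch in the frosted end's top corner: notch at top left, you face the label.
- label (a point): Centre of the white frosted label on the notched slide's +y face (the other face is plain): at x 26, y 4, z 16 mm from the slide's origin, in the slide's axes.
- blank_slide: The plain slide: same carrier, 82 x 8 x 32 mm, with four whole corners and no frosted label, in the other slot. Leave it. Origin and axes as for the slide.
- slide_rack: Fixed aluminium rack, 64 x 106 x 15 mm, at any heading. Origin: centre of its underside; z up. Two open-ended slots along its x, at y = +35 and -35 mm, 11 mm wide; slot floor 3 mm, wall tops 15 mm above the worktop. A slide's top is at 35 mm, its upper 20 mm above the walls.
- vial: Small closed vial standing on the worktop, round body 26 mm in diameter up to 49 mm, green ribbed cap 15 mm across, 54 mm high in all, 20 g. Origin: centre of its underside; z up its axis.
- vial_stand: Fixed aluminium block, 56 x 56 x 22 mm, with one round blind bore of 29 mm diameter, 18 mm deep, down its middle (bore floor 4 mm above the worktop). Origin: centre of its underside; z up.
- marker_black: Marker pen with a black cap, 10 x 136 x 12 mm, lying on the worktop beyond the work. Leave it. Origin: centre of its underside.
- dish_60_0: Lidded clear round dish, 64 mm in diameter, 15 mm high, beyond the work. Leave it. Origin: centre of its underside.

How it is judged:
By the outcome, as a careful person would: the job done as asked, in the order asked, and still so for the second after the job is handed in, while the arm keeps its last pose, push and grip.
It also fails if it takes over 53 s, if anything falls off the work surface, if the arm or the gripper's body presses on something with over 40 N, if the wrist force passes 120 N, or if a joint passes its speed limit or range.

## Working session

There is one attempt and no reset: what is moved stays moved. The work goes in short steps, Python scripts to look and compute and a shell command to move; the robot and the scene stay as the last step left them, time stands still between calls to the robot, and variables do not carry over. Pictures are saved under pics/ and viewed, at most 10 in all, crops included, and the job is handed in when it is done.

```bash
mkdir -p pics; cat > h.py <<'E'
import numpy as np, cv2
from rig import manip, eyes
def ray(im,px):
    x=np.array([(px[0]-im['cx'])/im['fx'],(px[1]-im['cy'])/im['fy']]); u=x.copy()
    for _ in range(20): u=x/(1+im['k1']*(u@u))
    R=np.array(im['R']); return -R.T@np.array(im['t']), R.T@np.array([u[0],u[1],1])
def at(im,px,z):
    o,d=ray(im,px); return (o+d*(z-o[2])/d[2])
def proj(im,X):
    c=np.array(im['R'])@np.array(X)+np.array(im['t']); u=c[:2]/c[2]; u=u*(1+im['k1']*(u@u))
    return np.array([im['fx']*u[0]+im['cx'],im['fy']*u[1]+im['cy']])
def save(im,n,crop=None,s=1):
    f=im['frame'][:,:,::-1]
    if crop: l,t,r,b=crop; f=f[t:b,l:r]
    cv2.imwrite('pics/'+n,cv2.resize(f,None,fx=s,fy=s,interpolation=cv2.INTER_CUBIC))
E
python3 - <<'E'
from h import *
Z=dict(slide=.003,label=.019,blank_slide=.003,slide_rack=0,vial=0,vial_stand=0)
ims=[]
for c in ['top','scene']:
    im=eyes.get_image(c); ims.append(im['frame'])
    print(c,'cam',np.round(ray(im,(256,192))[0],3))
    for n,z in Z.items():
        for r in eyes.place_of(c,n)[:2]: print(n,round(r['confidence'],2),np.round(r['centre']),np.round(at(im,r['centre'],z),3))
save(dict(frame=np.vstack(ims)),'a.png',s=.78)
save(dict(frame=ims[0]),'top.png',s=1.5)
s=manip.get_state();print(s['position'],s['ee_rot'],s['clock'],s['width'])
E
```

```text
top cam [0.364 0.047 0.976]
slide 0.45 [225. 210.] [0.527 0.123 0.003]
label 0.76 [223. 221.] [0.5   0.127 0.019]
label 0.38 [349. 223.] [ 0.485 -0.152  0.019]
blank_slide 0.66 [196. 204.] [0.543 0.19  0.003]
slide_rack 0.82 [213. 205.] [0.539 0.152 0.   ]
slide_rack 0.2 [226. 212.] [0.523 0.122 0.   ]
vial 0.61 [351. 223.] [ 0.487 -0.161  0.   ]
vial_stand 0.92 [297. 188.] [ 0.572 -0.044  0.   ]
scene cam [-0.005 -0.445  0.443]
slide 0.69 [295. 265.] [ 0.495 -0.165  0.003]
slide 0.63 [200. 213.] [0.526 0.117 0.003]
label 0.65 [192. 214.] [0.494 0.109 0.019]
blank_slide 0.73 [185. 203.] [0.54  0.182 0.003]
slide_rack 0.96 [192. 210.] [0.531 0.147 0.   ]
vial 0.58 [296. 267.] [ 0.493 -0.167  0.   ]
vial_stand 0.7 [268. 228.] [ 0.572 -0.047  0.   ]
[0.15383855 0.55407493 0.25003406] [2.83418901e-05 1.34979057e-01 9.90848449e-01 6.32783900e-05] 0.7 0.08538918518427345
```

View pics/a.png

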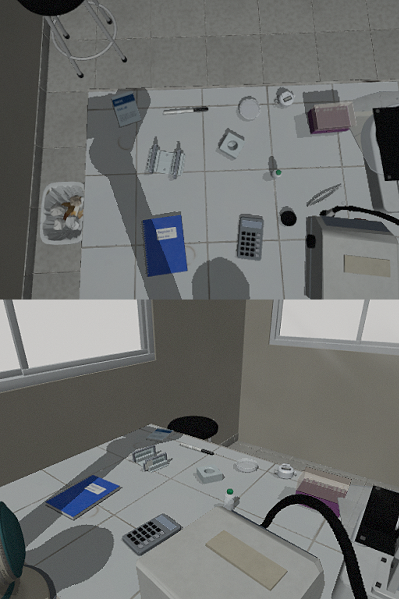

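View pics/top.png

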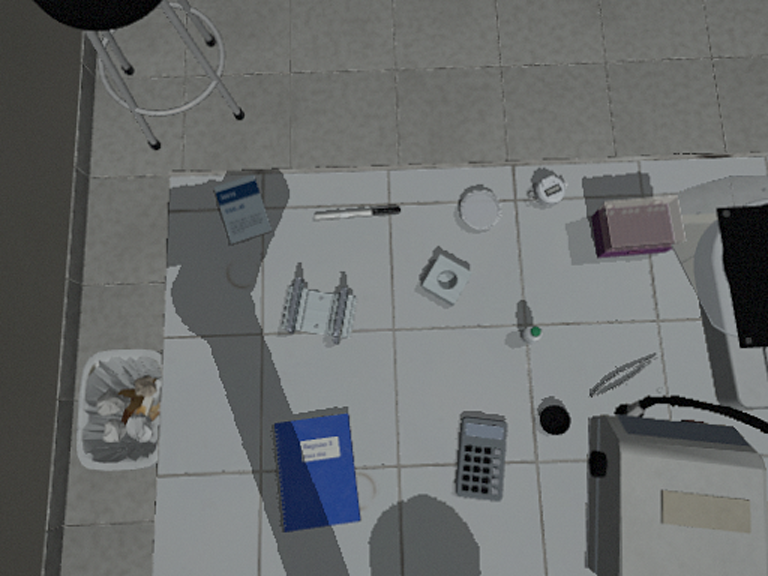

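```bash
cat >> h.py <<'E'
def Rt():
    w,x,y,z=manip.get_state()['ee_rot']
    from scipy.spatial.transform import Rotation as Ro
    return Ro.from_quat([x,y,z,w]).as_matrix()
def go(p,yaw=None):
    "shift row to TCP p; yaw = world heading (rad) of tool y (mod pi)"
    s=manip.get_state(); R=Rt(); d=R.T@(np.array(p)-s['position'])/.5
    sp=0
    if yaw is not None:
        cur=np.arctan2(R[1,1],R[0,1]); e=(yaw-cur+np.pi/2)%np.pi-np.pi/2; sp=-e/2/np.pi
    print('row dx dy dz spin',np.round(d,4),round(sp,4),'rows~',round(np.linalg.norm(d)*10,1),'yaw',np.arctan2(R[1,1],R[0,1]))
E
python3 -c "
from h import *
go((.47,-.15,.22))"
```

```text
row dx dy dz spin [-0.9859 -1.1877  0.0599] 0 rows~ 15.4 yaw 1.3000116769114172
```

```bash
python3 -m creep '[[1,-0.49,-0.59,0.03,0],[1,-0.49,-0.59,0.03,0],[1,-0.49,-0.59,0.03,0],[1,-0.49,-0.59,0.03,0],[1,-0.49,-0.59,0.03,0],[1,-0.49,-0.59,0.03,0],[1,-0.49,-0.59,0.03,0],[1,-0.49,-0.59,0.03,0]]'
python3 -m creep '[[1,-0.49,-0.59,0.03,0],[1,-0.49,-0.59,0.03,0],[1,-0.49,-0.59,0.03,0],[1,-0.49,-0.59,0.03,0],[1,-0.49,-0.59,0.03,0],[1,-0.49,-0.59,0.03,0],[1,-0.49,-0.59,0.03,0],[1,-0.49,-0.59,0.03,0],[1,-0.49,-0.59,0.03,0]]'
python3 - <<'E'
from h import *
im=eyes.get_image('wrist'); print(np.round(ray(im,(256,192))[0],3), manip.get_state()['position'])
for n,zs in dict(vial=(0,),vial_stand=(0,)).items():
    for r in eyes.place_of('wrist',n)[:2]: print(n,round(r['confidence'],2),np.round(r['centre']),*[np.round(at(im,r['centre'],z),4) for z in zs])
save(im,'w1.png',s=1.2)
E
```

```text
clock: 1.5
position: [0.3115, 0.2017, 0.2352]
ee_rot: [0.001, 0.136, 0.991, -0.0]
contact_force: [0.2, 0.5, 0.1]
width: 0.0857
gripper_force: 0.0
clock: 2.4
position: [0.4703, -0.1499, 0.2197]
ee_rot: [0.001, 0.137, 0.991, -0.001]
contact_force: [0.4, 0.6, 0.2]
width: 0.0854
gripper_force: 0.0
[ 0.398 -0.129  0.345] [ 0.46882284 -0.14737573  0.21958439]
vial 0.94 [248. 178.] [ 0.4875 -0.1598  0.    ]
vial_stand 0.74 [349. 212.] [ 0.5713 -0.0405  0.    ]
```

View pics/w1.png

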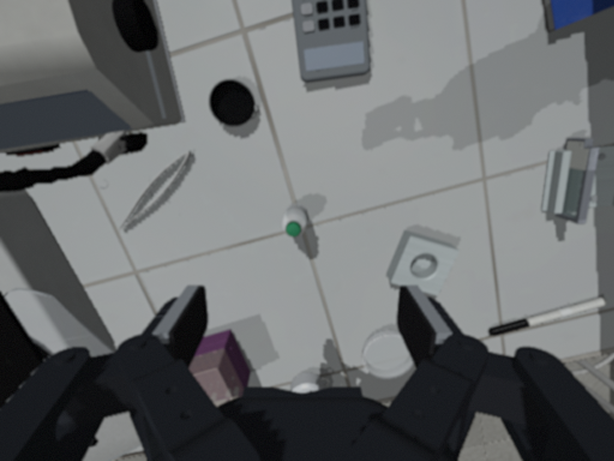

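```bash
cat >> h.py <<'E'
def centres(c):
    im=eyes.get_image(c); f=im['frame']; out={}
    hsv=cv2.cvtColor(f,cv2.COLOR_RGB2HSV)
    g=cv2.inRange(hsv,(55,120,40),(90,255,255)); n,l,st,ce=cv2.connectedComponentsWithStats(g)
    i=1+np.argmax(st[1:,4]) if n>1 else 0
    if i: out['cap']=ce[i]; print(c,'cap px',ce[i].round(1),st[i,4],at(im,ce[i],.051).round(4))
    r=eyes.regions_of(c,'vial_stand')
    if r:
        l,t,rr,b=map(int,r[0]['bbox']); print(c,'stand bbox',l,t,rr,b)
        gr=cv2.cvtColor(f,cv2.COLOR_RGB2GRAY)[t:b,l:rr]; gr=cv2.resize(gr,None,fx=4,fy=4,interpolation=cv2.INTER_CUBIC)
        cv2.imwrite(f'pics/st_{c}.png',gr)
    return im,out
E
python3 - <<'E'
from h import *
for c in ['wrist','top']:
    im,o=centres(c)
    p=(353.5,221) if c=='wrist' else (298,186.6); print('bore',at(im,p,.022).round(4))
E
cd pics; python3 -c "
import cv2,numpy as np
a=cv2.imread('st_wrist.png');b=cv2.imread('st_top.png');h=max(a.shape[0],b.shape[0])
p=lambda x:cv2.copyMakeBorder(x,0,h-x.shape[0],0,10,0);cv2.imwrite('st.png',np.hstack([p(a),p(b)]));print(a.shape,b.shape)"
```

```text
wrist cap px [239.8 194.7] 94 [ 0.4872 -0.164   0.051 ]
wrist stand bbox 320 193 380 250
bore [ 0.57   -0.0364  0.022 ]
top cap px [356.7 220.7] 24 [ 0.4853 -0.1629  0.051 ]
top stand bbox 280 169 314 204
bore [ 0.5712 -0.0435  0.022 ]
(228, 240, 3) (140, 136, 3)
```

View pics/st.png

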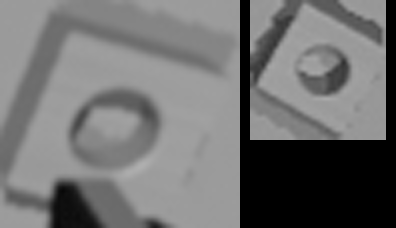

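```bash
python3 - <<'E'
from h import *
im=eyes.get_image('wrist'); im2=eyes.get_image('top')
print('bore',at(im,(348.75,225),.022).round(4),at(im2,(298,186.5),.022).round(4))
go((.4865,-.1633,.040)); print(manip.get_state()['position'])
E
```

```text
bore [ 0.5745 -0.0425  0.022 ] [ 0.5715 -0.0435  0.022 ]
row dx dy dz spin [-0.0456 -0.0263  0.3606] 0 rows~ 3.6 yaw 1.3014717888282945
[ 0.46791268 -0.1445322   0.22030827]
```

```bash
python3 -m creep '[[0.7,-0.0456,-0.0263,0.2,0],[0.7,-0.0456,-0.0263,0.26,0],[0.7,-0.0456,-0.0263,0.3,0],[0.7,-0.0456,-0.0263,0.34,0],[0.7,-0.0456,-0.0263,0.36,0],[0.7,-0.0456,-0.0263,0.36,0]]'
python3 -m creep '[[0.1,0,0,0,0],[0.1,0,0,0,0],[0.1,0,0,0,0],[0.1,0,0,0,0],[0.1,0,0,0,0],[0.1,0,0,0,0]]' 30
```

```text
clock: 3.45
position: [0.4861, -0.1636, 0.0392]
ee_rot: [-0.001, 0.135, 0.991, 0.0]
contact_force: [-0.1, -0.6, 0.3]
width: 0.0599
gripper_force: 0.0
clock: 4.05
position: [0.4879, -0.1647, 0.0418]
ee_rot: [0.002, 0.135, 0.991, -0.0]
contact_force: [0.1, 0.4, 7.6]
width: 0.024
gripper_force: 29.5
```

```bash
python3 -m creep '[[0.1,0,0,-0.04,0],[0.1,0,0,-0.12,0],[0.1,0,0,-0.16,0],[0.1,0,0,-0.16,0],[0.1,0,0,-0.16,0]]'
python3 - <<'E'
from h import *
im=eyes.get_image('wrist');s=manip.get_state();print(s['position'],s['width'],s['contact_force'])
save(im,'w2.png',s=1.5)
R=Rt(); p=np.array(s['position'])
print('tcp px',proj(im,p))
for r in eyes.place_of('wrist','vial')[:1]: print('vial',r['confidence'],r['centre'])
im,o=centres('wrist')
print(proj(im,p+R@[0,0,-.0115]))
E
```

```text
clock: 4.55
position: [0.4866, -0.1643, 0.1205]
ee_rot: [0.001, 0.135, 0.991, -0.0]
contact_force: [-1.0, -0.3, -0.8]
width: 0.0245
gripper_force: 29.7
[ 0.4859525  -0.16398349  0.11959796] 0.02450790469495209 [-0.37931555  0.34899998 -0.03956624]
tcp px [251.41606789 252.43356292]
vial 0.89 [255.9, 221.1]
wrist cap px [249.9 262.5] 661 [ 0.5318 -0.1778  0.051 ]
wrist stand bbox 357 207 447 285
[251.0179919  268.17946581]
```

View pics/w2.png

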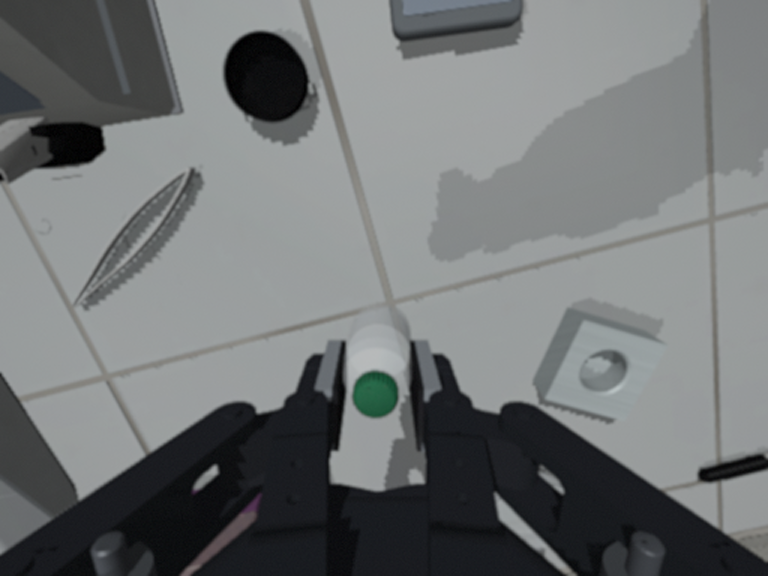

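```bash
python3 - <<'E'
from h import *
from scipy.optimize import least_squares as L
s=manip.get_state();R=Rt();p=np.array(s['position'])
im=eyes.get_image('wrist')
for nm,px,dz in (('cap',(249.9,262.5),-.011),('bot',eyes.place_of('wrist','vial')[0]['centre'],.040)):
    f=lambda u:proj(im,p+R@[u[0],u[1],dz])-px
    print(nm,px,'tool xy mm',(L(f,[0,0]).x*1000).round(2))
print('bore wrist',at(im,(402,248),.022).round(4),[at(im,r['centre'],0).round(4) for r in eyes.place_of('wrist','vial_stand')[:1]])
r=eyes.regions_of('wrist','vial_stand')[0]['mask']
it=eyes.get_image('top');g=cv2.inRange(cv2.cvtColor(it['frame'],cv2.COLOR_RGB2HSV),(55,120,40),(90,255,255))
ys,xs=np.nonzero(g); q=(xs.mean(),ys.mean()); print('top cap',q,len(xs),at(it,q,p[2]+.012), 'tcp',p)
print([at(it,r['centre'],p[2]-.04).round(4) for r in eyes.place_of('top','vial')[:1]])
E
```

```text
cap (249.9, 262.5) tool xy mm [ 2.18 -0.61]
bot [255.5, 220.2] tool xy mm [1.56 2.76]
bore wrist [ 0.5723 -0.0442  0.022 ] [array([ 0.572 , -0.0394,  0.    ])]
top cap (np.float64(405.54545454545456), np.float64(209.45454545454547)) 11 [ 0.49379622 -0.24264222  0.13078543] tcp [ 0.48572609 -0.16385066  0.11878543]
[array([ 0.4829, -0.1634,  0.0788])]
```

```bash
python3 -c "
from h import *
go((.574,-.0445,.12))"
```

```text
row dx dy dz spin [-0.1046  0.2775 -0.0008] 0 rows~ 3.0 yaw 1.299954357456525
```

```bash
python3 -m creep '[[0.1,-0.1046,0.2775,0,0],[0.1,-0.1046,0.2775,0,0],[0.1,-0.1046,0.2775,0,0],[0.1,-0.1046,0.2775,0.03,0],[0.1,-0.1046,0.2775,0.07,0],[0.1,-0.1046,0.2775,0.07,0],[0.1,-0.1046,0.2775,0.07,0]]'
python3 - <<'E'
from h import *
im=eyes.get_image('wrist');s=manip.get_state();print(s['position'])
R=Rt();p=np.array(s['position']);b=np.array([.572,-.0438])
a=np.linspace(0,2*np.pi,60)
fr=im['frame'].copy();
big=cv2.resize(fr,None,fx=3,fy=3,interpolation=cv2.INTER_CUBIC)
def poly(P,c): cv2.polylines(big,[np.array([proj(im,x)*3+1 for x in P],int)],True,c,1)
poly([[b[0]+.0145*np.cos(t),b[1]+.0145*np.sin(t),.022] for t in a],(255,0,0))
poly([p+R@[.002+.0075*np.cos(t),.0075*np.sin(t),-.014] for t in a],(0,0,255))
poly([p+R@[.002+.013*np.cos(t),.013*np.sin(t),.040] for t in a],(0,255,0))
c=(proj(im,[b[0],b[1],.03])*3).astype(int); save(dict(frame=big[c[1]-250:c[1]+300,c[0]-350:c[0]+350]),'w3.png')
E
```

```text
clock: 5.75
position: [0.5739, -0.0446, 0.0848]
ee_rot: [-0.001, 0.135, 0.991, 0.0]
contact_force: [1.1, 0.3, -0.1]
width: 0.0242
gripper_force: 29.7
[ 0.57446575 -0.04484848  0.08549551]
```

View pics/w3.png

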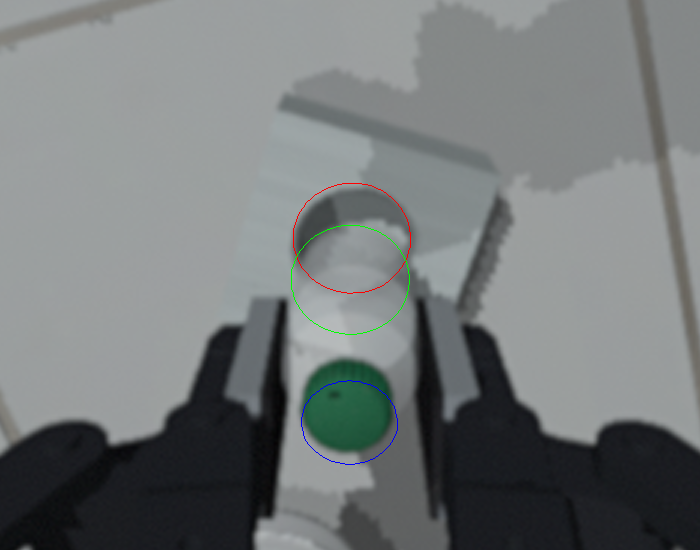

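```bash
python3 - <<'E'
from h import *
from scipy.optimize import least_squares as L
im=eyes.get_image('wrist');s=manip.get_state();R=Rt();p=np.array(s['position'])
g=cv2.inRange(cv2.cvtColor(im['frame'],cv2.COLOR_RGB2HSV),(50,70,25),(95,255,255))
n,l,st,ce=cv2.connectedComponentsWithStats(g);i=1+np.argmax(st[1:,4]);ys,xs=np.nonzero(l==i)
obs=np.array([xs.min()-.5,ys.min()-.5,xs.max()+.5,ys.max()+.5]);print(obs,len(xs))
a=np.linspace(0,2*np.pi,90)
def f(u):
    P=np.array([proj(im,p+R@[u[0]+.0075*np.cos(t),u[1]+.0075*np.sin(t),u[2]+z]) for z in(0,.005) for t in a])
    return np.r_[P.min(0),P.max(0)]-obs
r=L(f,[.002,0,-.014]);print('x,y,ztop mm',(r.x*1000).round(2),r.fun.round(2))
r=L(lambda u:f([u[0],u[1],-.0138]),[.002,0]);print('z fixed',(r.x*1000).round(2),r.fun.round(2)); print(p)
E
```

```text
[234.5 247.5 264.5 277.5] 723
x,y,ztop mm [-3.37 -0.77 -4.01] [ 0.29 -0.29 -0.29  0.29]
z fixed [ 2.85 -0.68] [-1.   -1.55  1.    1.66]
[ 0.57466627 -0.04499617  0.08583552]
```

```bash
python3 -m creep '[[0.1,-0.0032,0.001,0.02,0],[0.1,-0.0032,0.001,0.036,0],[0.1,-0.0032,0.001,0.036,0]]'
python3 - <<'E'
from h import *
im=eyes.get_image('wrist');s=manip.get_state();print(s['position'])
b=np.array([.5735,-.0442]);c=proj(im,[b[0],b[1],.022]).astype(int)
save(im,'w4.png',(c[0]-70,c[1]-45,c[0]+70,c[1]+60),5)
E
```

```text
clock: 6.15
position: [0.5748, -0.0445, 0.0657]
ee_rot: [-0.001, 0.135, 0.991, 0.0]
contact_force: [0.4, -0.3, -0.1]
width: 0.024
gripper_force: 29.7
[ 0.57508075 -0.04454416  0.06619462]
```

View pics/w4.png

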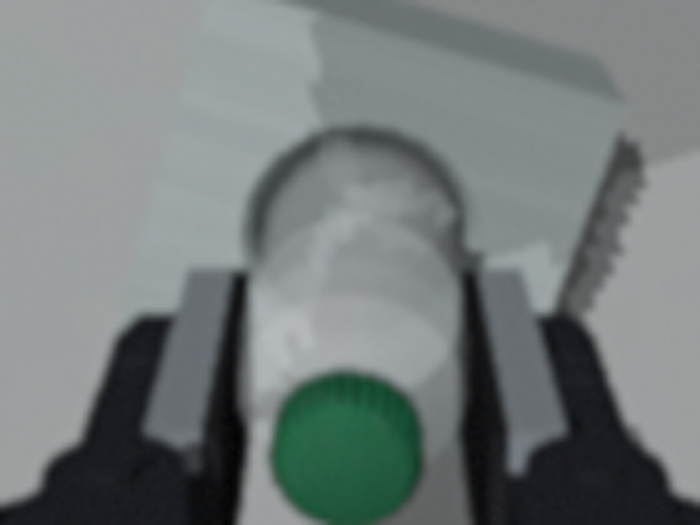

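```bash
python3 -m creep '[[0.1,0,0,0.01,0],[0.1,0,0,0.02,0],[0.1,0,0,0.025,0],[0.1,0,0,0.025,0]]'
```

```text
clock: 6.6
position: [0.5754, -0.0444, 0.054]
ee_rot: [-0.001, 0.135, 0.991, 0.0]
contact_force: [0.6, -0.8, -0.1]
width: 0.0243
gripper_force: 29.7
```

Free at 12 mm lower (inside the bore). Continue home.

```bash
python3 -m creep '[[0.1,0,0,0.01,0],[0.1,0,0,0.014,0],[0.1,0,0,0.018,0],[0.1,0,0,0.021,0],[0.1,0,0,0.021,0]]'
```

```text
clock: 7.1
position: [0.576, -0.0445, 0.0457]
ee_rot: [0.001, 0.135, 0.991, -0.0]
contact_force: [-1.9, 0.6, 11.0]
width: 0.0242
gripper_force: 30.7
```

```bash
python3 -m creep '[[0.6,0,0,0,0],[0.6,0,0,0,0],[0.6,0,0,0,0],[0.6,0,0,-0.06,0],[0.6,0,0,-0.16,0],[0.6,0,0,-0.24,0],[0.6,0,0,-0.24,0],[0.6,0,0,-0.24,0]]'
python3 - <<'E'
from h import *
for c in ('wrist','top'):
    im=eyes.get_image(c);g=cv2.inRange(cv2.cvtColor(im['frame'],cv2.COLOR_RGB2HSV),(50,70,25),(95,255,255))
    n,l,st,ce=cv2.connectedComponentsWithStats(g);i=1+np.argmax(st[1:,4])
    print(c,st[i],'cap@z.055',at(im,ce[i],.055).round(4),'@.065',at(im,ce[i],.065).round(4))
    if c=='wrist': k=ce[i].astype(int); save(im,'w5.png',(max(k[0]-90,0),max(k[1]-70,0),k[0]+90,k[1]+60),4)
E
```

```text
clock: 7.9
position: [0.5761, -0.0446, 0.1647]
ee_rot: [0.001, 0.135, 0.991, -0.0]
contact_force: [0.3, 0.3, -0.9]
width: 0.051
gripper_force: 0.0
wrist [244 181  16  16 194] cap@z.055 [ 0.5748 -0.0437  0.055 ] @.065 [ 0.5718 -0.0429  0.065 ]
top [276  59  23  64 437] cap@z.055 [ 0.7807 -0.0204  0.055 ] @.065 [ 0.7762 -0.0197  0.065 ]
```

View pics/w5.png

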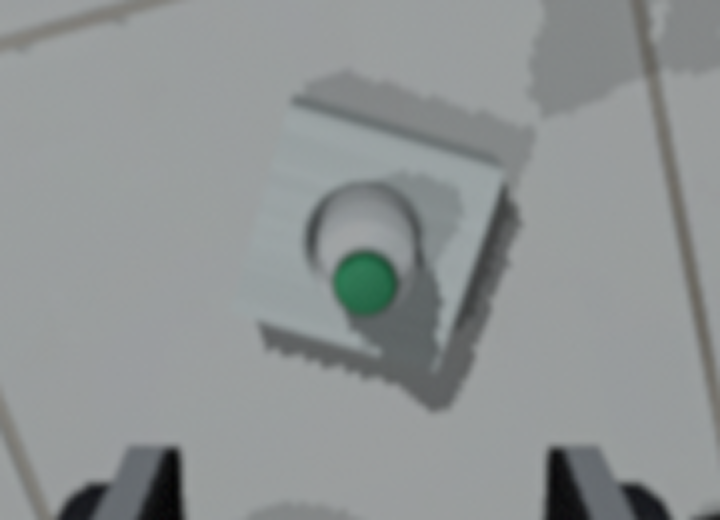

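```bash
python3 -c "
from h import *
go((.50,.13,.20))"
```

```text
row dx dy dz spin [ 0.2373  0.2959 -0.0744] 0 rows~ 3.9 yaw 1.300015800792764
```

```bash
python3 -m creep '[[0.6,0.237,0.296,-0.074,0],[0.6,0.237,0.296,-0.074,0],[0.6,0.237,0.296,-0.074,0],[0.6,0.237,0.296,-0.074,0],[0.6,0.237,0.296,-0.074,0],[0.6,0.237,0.296,-0.074,0],[0.6,0.237,0.296,-0.074,0]]'
python3 - <<'E'
from h import *
im=eyes.get_image('wrist');print(manip.get_state()['position'])
for n,z in dict(slide=.003,label=.019,blank_slide=.003,slide_rack=0).items():
    for r in eyes.place_of('wrist',n)[:2]: print(n,round(r['confidence'],2),np.round(r['centre']),np.round(at(im,r['centre'],z),4))
for n in ('slide','blank_slide'):
    for r in eyes.regions_of('wrist',n)[:1]:
        print(n,r['bbox'],cv2.minAreaRect(np.argwhere(r['mask'])[:,::-1].astype(np.float32)))
        l,t,rr,b=map(int,r['bbox'])
r=eyes.regions_of('wrist','slide_rack')[0]['bbox'];l,t,rr,b=[int(v) for v in r];print(r)
l=max(l-10,0);t=max(t-30,0);rr=min(rr+10,512);b=min(b+10,384)
s=min(800/(rr-l),600/(b-t));print(l,t,s)
save(im,'w6.png',(l,t,rr,b),s)
E
```

```text
clock: 8.7
position: [0.501, 0.129, 0.1996]
ee_rot: [-0.001, 0.135, 0.991, -0.001]
contact_force: [-0.7, -0.2, -0.8]
width: 0.0512
gripper_force: 0.0
[0.50124079 0.12875498 0.19979706]
slide 0.82 [248. 186.] [0.5216 0.1187 0.003 ]
label 0.75 [242. 174.] [0.5008 0.1179 0.019 ]
label 0.72 [306. 188.] [0.537  0.1847 0.019 ]
blank_slide 0.69 [306. 187.] [0.5411 0.1872 0.003 ]
slide_rack 0.58 [278. 188.] [0.5346 0.1531 0.    ]
slide [239.6, 155.8, 254.1, 231.6] ((248.0034637451172, 192.5413818359375), (73.49524688720703, 8.221503257751465), 85.2363510131836)
blank_slide [300.6, 155.1, 315.2, 229.7] ((308.69012451171875, 192.46499633789062), (73.29183197021484, 11.877216339111328), 88.31531524658203)
[231.9, 157.5, 319.4, 217.8]
221 127 6.0
```

View pics/w6.png

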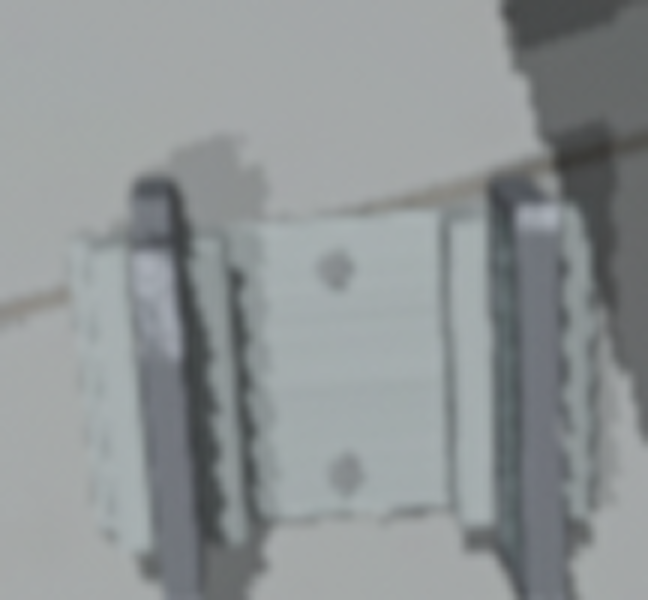

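```bash
python3 - <<'E'
from h import *
im=eyes.get_image('wrist')
A=at(im,(246.8,167),.035);B=at(im,(251.2,220.3),.035);F=at(im,(248.5,186.7),.035)
C=at(im,(540/6+221,220/6+127),.035);D=at(im,(549/6+221,590/6+127),.035)
print(A,B,F,C,D);h=lambda a,b:np.degrees(np.arctan2(*(b-a)[1::-1]));print(h(A,B),h(C,D), 'perp gap',np.linalg.norm(np.cross((B-A)/np.linalg.norm(B-A),C-A)))
it=eyes.get_image('top')
for n in('slide','blank_slide','slide_rack'):
    for r in eyes.regions_of('top',n)[:1]:
        m=cv2.minAreaRect(np.argwhere(r['mask'])[:,::-1].astype(np.float32));print(n,r['confidence'],m)
P=np.linalg.norm;print('A-F',P(A-F))
u=(B-A)/P(B-A); c=F+u*.012; print('slide centre',c, 'grasp x=-18:',F+u*.030)
E
```

```text
[0.49162081 0.12669058 0.035     ] [0.55392268 0.11427644 0.035     ] [0.51377913 0.12235938 0.035     ] [0.50681606 0.19504483 0.035     ] [0.57936094 0.18162976 0.035     ]
-11.269046842865267 -10.476841291000676 perp gap 0.0700058059507884
blank_slide 0.54 ((193.0, 217.5), (5.0, 4.0), 90.0)
slide_rack 0.55 ((205.62611389160156, 218.89161682128906), (9.977849960327148, 32.79386520385742), 86.18592071533203)
A-F 0.022577650663006106
slide centre [0.52554777 0.12001439 0.035     ] grasp x=-18: [0.54320074 0.11649689 0.035     ]
```

```bash
python3 -c "
from h import *
go((.543,.1165,.037),np.radians(79))"
```

```text
row dx dy dz spin [-0.0875 -0.0032  0.3282] -0.0126 rows~ 3.4 yaw 1.299918739373775
```

```bash
python3 -m creep '[[0.6,-0.0875,-0.0032,0.1,-0.0126],[0.6,-0.0875,-0.0032,0.2,-0.0126],[0.6,-0.0875,-0.0032,0.26,-0.0126],[0.6,-0.0875,-0.0032,0.3,-0.0126],[0.6,-0.0875,-0.0032,0.326,-0.0126],[0.6,-0.0875,-0.0032,0.326,-0.0126]]'
python3 -m creep '[[0,0,0,0,0],[0,0,0,0,0],[0,0,0,0,0],[0,0,0,0,0],[0,0,0,0,0],[0,0,0,0,0],[0,0,0,0,0]]' 40
```

```text
clock: 9.95
position: [0.5414, 0.1164, 0.0359]
ee_rot: [-0.002, 0.096, 0.995, -0.0]
contact_force: [-0.5, 0.3, 0.4]
width: 0.0512
gripper_force: 0.0
clock: 10.65
position: [0.5438, 0.1166, 0.0391]
ee_rot: [0.001, 0.096, 0.995, 0.0]
contact_force: [0.2, -1.1, 6.2]
width: 0.007
gripper_force: 42.7
```

```bash
python3 -m creep '[[0,0,0,-0.04,0],[0,0,0,-0.1,0],[0,0,0,-0.14,0],[0,0,0,-0.14,0],[0,0,0,-0.14,0]]'
python3 - <<'E'
from h import *
im=eyes.get_image('wrist'); s=manip.get_state(); print(s['position'],s['width'])
for n in('slide','label'):
    for r in eyes.place_of('wrist',n)[:2]: print(n,r['confidence'],np.round(r['centre']))
R=Rt();p=np.array(s['position']); print([proj(im,p+R@[x,0,.034]).round() for x in (.018,.044)])
print(proj(im,p+R@[.044,-.004,.018]))
go((.468,.0165,.109))
E
```

```text
clock: 11.15
position: [0.5426, 0.1166, 0.1078]
ee_rot: [0.0, 0.096, 0.995, 0.0]
contact_force: [0.3, 0.6, -0.2]
width: 0.0064
gripper_force: 41.9
[0.54199495 0.11653705 0.10707644] 0.006927183835145578
label 0.67 [244. 162.]
[array([251., 198.]), array([251., 157.])]
[243.60242774 162.78476044]
row dx dy dz spin [ 0.1069 -0.2244 -0.0044] 0 rows~ 2.5 yaw 1.3790820668273758
```

```bash
python3 -m creep '[[0,0.107,-0.224,0,0],[0,0.107,-0.224,0,0],[0,0.107,-0.224,0,0],[0,0.107,-0.224,0.06,0],[0,0.107,-0.224,0.12,0],[0,0.107,-0.224,0.136,0],[0,0.107,-0.224,0.14,0],[0,0.107,-0.224,0.14,0]]'
```

```text
clock: 12.1
position: [0.4694, 0.0169, 0.038]
ee_rot: [-0.0, 0.095, 0.995, 0.0]
contact_force: [0.0, 0.9, 0.5]
width: 0.0067
gripper_force: 41.9
```

```bash
python3 -m creep '[[0,0,0,0.003,0],[0,0,0,0.005,0],[0,0,0,0.005,0]]'
```

```text
clock: 12.4
position: [0.4699, 0.0169, 0.0362]
ee_rot: [0.001, 0.096, 0.995, 0.0]
contact_force: [0.6, 0.1, 1.2]
width: 0.0072
gripper_force: 42.1
```

```bash
python3 -m creep '[[0,0,0,0.002,0],[0.15,0,0,0.002,0],[0.15,0,0,0.002,0],[0.7,0,0,0.002,0],[0.7,0,0,0.002,0],[0.7,0,0,0.002,0],[0.7,0,0,0.002,0]]'
python3 -m creep '[[0.7,0,0.02,0,0],[0.7,0,0.035,0,0],[0.7,0,0.045,0,0],[0.7,0,0.055,0,0],[0.7,0,0.065,0,0],[0.7,0,0.075,0,0],[0.7,0,0.085,0,0],[0.7,0,0.09,0,0],[0.7,0,0.09,0,0]]'
python3 - <<'E'
from h import *
im=eyes.get_image('wrist');print(manip.get_state()['position'])
for n in('slide','label'):
    for r in eyes.place_of('wrist',n)[:2]: print(n,r['confidence'],np.round(r['centre']),at(im,r['centre'],.008))
    for r in eyes.regions_of('wrist',n)[:1]: print(r['bbox'],r['mask'].sum())
save(im,'w7.png',(100,60,400,285),2.5)
E
```

```text
clock: 13.1
position: [0.469, 0.0168, 0.0344]
ee_rot: [-0.0, 0.096, 0.995, 0.0]
contact_force: [0.6, 0.7, -0.6]
width: 0.0597
gripper_force: 0.0
clock: 14.0
position: [0.4777, 0.0613, 0.0345]
ee_rot: [0.0, 0.095, 0.995, 0.0]
contact_force: [-0.0, 0.2, -0.3]
width: 0.0602
gripper_force: 0.0
[0.47765963 0.06110799 0.03449024]
slide 0.76 [183. 199.] [0.44924977 0.02536596 0.008     ]
[175.9, 130.8, 239.8, 264.6] 6670
label 0.94 [208. 163.] [0.43095209 0.04538863 0.008     ]
[177.8, 131.8, 240.6, 262.3] 6723
```

View pics/w7.png

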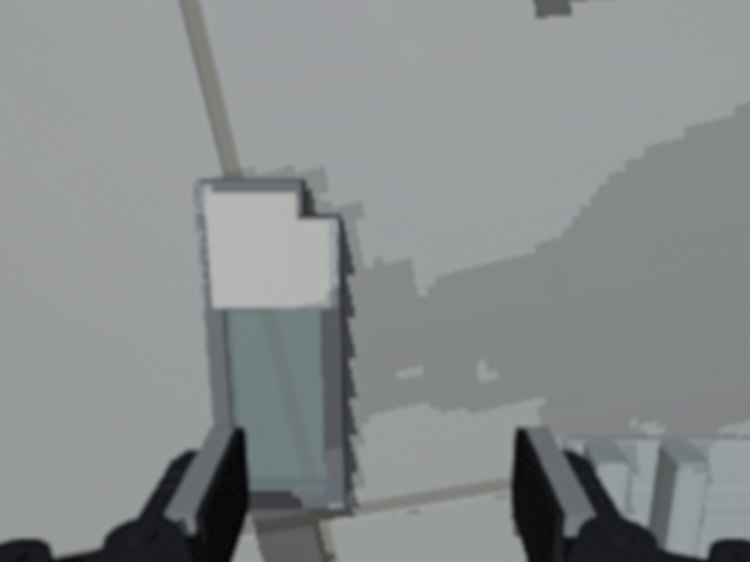

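```bash
python3 -m creep '[[0.7,0,0,-0.03,0],[0.7,0,0,-0.1,0],[0.7,0.05,-0.05,-0.12,0],[0.7,0.05,-0.05,-0.12,0],[0.7,0.05,-0.05,-0.12,0]]'
python3 - <<'E'
from h import *
im=eyes.get_image('wrist')
w=[at(im,r['centre'],.008) for r in eyes.place_of('wrist','label')[:1]];print('label',w)
for r in eyes.place_of('wrist','slide')[:1]: print('origin px',at(im,r['centre'],.004))
r=eyes.regions_of('wrist','slide')[0];m=r['mask'].astype(np.uint8);print(r['bbox'],m.sum())
c=max(cv2.findContours(m,0,1)[0],key=cv2.contourArea)[:,0]
W=np.array([at(im,q,.008)[:2] for q in c.astype(float)])*1000
(cc,(a,b),t)=cv2.minAreaRect(W.astype(np.float32));print('centre',cc,(a,b),t)
L=np.array(w[0][:2])*1000-cc;print('label-centre',L,np.linalg.norm(L))
it=eyes.get_image('top');print('top label',[at(it,r['centre'],.008).round(4) for r in eyes.place_of('top','label')[:1]],manip.get_state()['position'])
E
```

```text
clock: 14.75
position: [0.4481, 0.0409, 0.0948]
ee_rot: [0.0, 0.096, 0.995, 0.0]
contact_force: [0.2, -0.6, -0.1]
width: 0.0595
gripper_force: 0.0
label [array([0.42927832, 0.04550844, 0.008     ])]
origin px [0.45113981 0.02429815 0.004     ]
[232.2, 157.7, 272.7, 252.2] 3549
centre (454.33258056640625, 40.58892059326172) (32.194549560546875, 83.47175598144531) 79.1081314086914
label-centre [-25.05426309   4.9195195 ] 25.532680448401564
top label [array([0.4297, 0.0516, 0.008 ])] [0.44865707 0.04139692 0.09400373]
```

```bash
python3 -c "
from h import *
go((.474,.0368,.026),np.radians(79.1))"
```

```text
row dx dy dz spin [-0.0516  0.0006  0.136 ] -0.0002 rows~ 1.5 yaw 1.3794843673153154
```

```bash
python3 -m creep '[[0.5,-0.0516,0.0006,0.04,0],[0.5,-0.0516,0.0006,0.08,0],[0.5,-0.0516,0.0006,0.11,0],[0.5,-0.0516,0.0006,0.13,0],[0.5,-0.0516,0.0006,0.136,0],[0.5,-0.0516,0.0006,0.136,0]]'
python3 -m creep '[[0.5,0,0,0.004,0],[0.5,0,0,0.008,0],[0.5,0,0,0.01,0],[0.5,0,0,0.01,0]]'
```

```text
clock: 15.65
position: [0.4736, 0.0367, 0.0262]
ee_rot: [-0.0, 0.096, 0.995, 0.0]
contact_force: [0.4, -0.0, 0.4]
width: 0.043
gripper_force: 0.0
clock: 16.05
position: [0.4738, 0.0366, 0.0217]
ee_rot: [0.0, 0.096, 0.995, 0.0]
contact_force: [-0.3, -0.4, 0.2]
width: 0.0429
gripper_force: 0.0
```

```bash
python3 -m creep '[[0.5,0,0,0.004,0],[0.5,0,0,0.006,0],[0.5,0,0,0.006,0]]'
python3 -m creep '[[0.45,0,0,0.003,0],[0.45,0,0,0.004,0],[0.45,0,0,0.004,0]]'
```

```text
clock: 16.35
position: [0.4736, 0.0366, 0.0184]
ee_rot: [-0.0, 0.096, 0.995, 0.0]
contact_force: [0.7, -0.2, -0.5]
width: 0.0427
gripper_force: 0.0
clock: 16.65
position: [0.4739, 0.0366, 0.0174]
ee_rot: [0.0, 0.096, 0.995, 0.0]
contact_force: [-2.1, -1.8, 8.7]
width: 0.0384
gripper_force: 4.9
```

```bash
python3 -m creep '[[0.45,0,0,-0.005,0],[0,0,0,-0.005,0],[0,0,0,-0.005,0],[0,0,0,-0.005,0],[0,0,0,-0.005,0],[0,0,0,-0.005,0]]' 45
python3 -m creep '[[0,0,0,-0.02,0],[0,0,0,-0.08,0],[0,0,0,-0.16,0],[0,0,0,-0.25,0],[0,0,0,-0.32,0],[0,0,0,-0.38,0],[0,0,0,-0.38,0],[0,0,0,-0.38,0]]'
python3 - <<'E'
from h import *
im=eyes.get_image('wrist');s=manip.get_state();R=Rt();p=np.array(s['position']);print(p,s['width'])
r=eyes.place_of('wrist','label')[0];r2=eyes.regions_of('wrist','slide')[0]
z=p[2]-.0185+.008
print('label',r['confidence'],r['centre'],'@z',z,at(im,r['centre'],z), 'expected',p+R@[.046,0,.0105],proj(im,p+R@[.046,0,.0105]),r2['bbox'])
m=r2['mask'].astype(np.uint8);c=max(cv2.findContours(m,0,1)[0],key=cv2.contourArea)[:,0]
W=(np.array([at(im,q,z) for q in c.astype(float)])-p)@R*1000
print('mask tool xy min/max',W.min(0).round(1),W.max(0).round(1))
E
```

```text
clock: 17.25
position: [0.4741, 0.0366, 0.0197]
ee_rot: [0.0, 0.096, 0.995, 0.0]
contact_force: [-0.8, 0.6, 8.1]
width: 0.0304
gripper_force: 44.2
clock: 18.05
position: [0.4737, 0.0366, 0.2095]
ee_rot: [0.001, 0.096, 0.995, 0.0]
contact_force: [-0.2, 0.4, -0.7]
width: 0.0303
gripper_force: 45.1
[0.4728937  0.03661485 0.20835122] 0.030330199227037207
label 0.83 [251.1, 165.1] @z 0.19785122170526195 [0.42953944 0.04499149 0.19785122] expected [0.42772109 0.04537901 0.19791691] [251.16404979 161.55632496] [218.3, 131.7, 282.1, 277.9]
mask tool xy min/max [-21.5 -16.4  10.5] [61.3 16.2 10.6]
```

```bash
python3 -c "
from h import *
go((.6182,-.0527,.189))"
```

```text
row dx dy dz spin [-0.3201 -0.1199  0.036 ] 0 rows~ 3.4 yaw 1.3791490373967668
```

```bash
python3 -m creep '[[0,-0.08,-0.03,0,0],[0,-0.16,-0.06,0.01,0],[0,-0.24,-0.09,0.02,0],[0,-0.29,-0.109,0.03,0],[0,-0.32,-0.12,0.037,0],[0,-0.32,-0.12,0.037,0],[0,-0.32,-0.12,0.037,0],[0,-0.32,-0.12,0.037,0],[0,-0.32,-0.12,0.037,0]]'
python3 - <<'E'
from h import *
for c in('wrist','top','scene'):
    im=eyes.get_image(c);s=manip.get_state();R=Rt();p=np.array(s['position'])
    r=eyes.place_of(c,'label')[:2]
    for q in r: print(c,'label',q['confidence'],np.round(q['centre'],1),at(im,q['centre'],p[2]-.011).round(4),'exp px',proj(im,p+R@[.0455,0,.011]).round(1))
    for q in eyes.regions_of(c,'slide')[:1]:
        print('slide bbox',q['bbox'],q['confidence'])
        if c!='top':
            x=[proj(im,p+R@[a,b,d]) for a in(-.0215,.0605) for b in(-.016,.016) for d in(.011,.019)];print('  pred bbox',np.min(x,0).round(),np.max(x,0).round())
    for q in eyes.place_of(c,'vial')[:1]: print('vial',q['confidence'],at(im,q['centre'],.004).round(4))
    for n in ('vial_stand','marker_black','dish_60_0','blank_slide'):
        for q in eyes.place_of(c,n)[:1]: print(n,round(q['confidence'],2),at(im,q['centre'],0).round(3))
print(p,s['contact_force'],s['width'],s['clock'],np.abs(s['qd']).max())
E
```

```text
clock: 19.1
position: [0.6184, -0.0519, 0.1911]
ee_rot: [0.0, 0.095, 0.995, 0.0]
contact_force: [-0.4, 0.6, -1.0]
width: 0.0305
gripper_force: 45.1
wrist label 0.56 [252.6 163.4] [ 0.5734 -0.0426  0.1802] exp px [251.2 164.6]
slide bbox [217.9, 130.6, 285.0, 278.0] 0.63
  pred bbox [219. 133.] [284. 277.]
vial 0.81 [ 0.5729 -0.042   0.004 ]
vial_stand 0.7 [ 0.573 -0.041  0.   ]
marker_black 0.87 [0.689 0.091 0.   ]
dish_60_0 0.56 [ 0.688 -0.1    0.   ]
blank_slide 0.81 [0.54  0.188 0.   ]
top label 0.7 [301.7 166.1] [ 0.5767 -0.0378  0.1796] exp px [305. 167.]
top label 0.69 [236.5 140.2] [0.6331 0.0854 0.1796] exp px [305. 167.]
slide bbox [295.7, 141.5, 317.4, 157.0] 0.55
marker_black 0.67 [0.689 0.092 0.   ]
dish_60_0 0.5 [ 0.684 -0.099  0.   ]
blank_slide 0.8 [0.546 0.182 0.   ]
scene label 0.79 [269.7 149.2] [ 0.5869 -0.038   0.1794] exp px [268.7 151.5]
slide bbox [261.4, 144.3, 289.3, 163.2] 0.79
  pred bbox [258. 142.] [297. 159.]
vial 0.44 [ 0.5767 -0.049   0.004 ]
vial_stand 0.68 [ 0.573 -0.043  0.   ]
marker_black 0.58 [0.692 0.09  0.   ]
dish_60_0 0.87 [ 0.69  -0.103  0.   ]
[ 0.6193472  -0.05283054  0.19041629] [-0.63364076  0.06443399 -0.66092894] 0.030123997621717042 19.95 0.0006359425888372461
```

```bash
python3 -c "
from rig import manip; print(manip.sign_off())"
```

```text
the job is handed in; nothing more can be done
None
```

The job is handed in at about 20 s: the vial stands home in the bore, and the notched slide is held flat and level, label up, about 12 cm above the cap and within a few millimetres of straight over it; the plain slide, marker and dish were not touched.

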